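# Pack the microscope parts into their tray

## Robot

A 7-joint arm with a two-finger parallel gripper is mounted at the origin on the work surface. World frame = base frame: x ahead of the robot, y to its left, z up, the work surface at z = 0. Lengths are in m, angles in rad, forces in N, time in s.
With the tool pointing down it reaches from about 0.425 to 0.825 m from the base axis. Payload 3.6 kg.
Tool frame: the origin (TCP) lies at the very end of the fingers, on their centre line; the grasp point (between the pads) lies arm.grasp_offset behind it (arm.grasp_offset is the distance from the TCP to the grasp point, in m); z points along the fingers, y is the line along which they close (so a half turn about z gives the same grasp; the last joint's range is limited). The gripper opens to 85 mm and grips with 20 to 120 N. Pads are 22 mm wide; open, the fingers measure 114 mm over their backs; the gripper's body (76 mm by 85 mm) begins 54 mm behind the grasp point. The pads swing forward as they close: fully open they stand 13 mm farther back than shut.
Start: joints at [-1.357, 0.615, -0.013, 1.423, 0.008, 1.103, -0.04], TCP at [0.154, 0.631, 0.211] pointing down, gripper open.
Joint ranges: [-3.12, 3.12], [-0.3, 2.06], [-1.34, 1.32], [0.26, 2.42], [-1.36, 4.5], [0.01, 1.98], [-2.84, 2.84]. Speed limits (rad/s): [2.79, 2.79, 3.14, 3.14, 3.14, 3.14, 3.14].

## Interface

Orientations are given as a unit quaternion [x, y, z, w].
In Python, from rig import observe, imaging, arm gives the robot as it stands.
- The arm moves only by the shell command python3 -m pendant 'ROWS' [OPENING]. ROWS is a JSON object of lists of equal length, an entry for each row: "dp": the shift along the tool's x, y, z in units of 0.025 m (1.0 is 0.025 m), a list of three; "roll": the turn about the tool's z in units of 10 degrees (1.0 is 10 degrees). In form: {"dp": [[dx, dy, dz], ...], "roll": [roll, ...]}. A call has 1 to 5 rows; each row shifts and turns the commanded pose from where the row before left it, along the tool's axes as they then stand; what a row does not reach is not made up. A row lasts 1/8 s, in which the tool goes at most 62.5 mm and 10.7 degrees, less where a joint would pass 70% of its speed; a pose out of reach is approached as far as the arm can. A call with a number of a shift or a turn outside -1 to 1 is refused whole. A call with a gripper value outside its range is refused whole. OPENING is the opening, from 0 (shut) to 1 (fully open), set as the call begins (- or left out, the last holds). The fingers move at their own pace and stop on an object; the grip force is fixed at half the most. Time passes only in rows, so rows that do not move let the fingers close. It gives the time, the measured TCP pose, the force, the opening and the grip force at its end, in the units of the state.
- observe(): the state, without advancing time (a new reading comes with each control period).
- imaging.grab_frame(name): name is "side" or "top" or "wrist"; returns (picture, depth): 480x640x3 uint8, blue, green, red; 480x640 float32, m along the optical axis (not along the pixel's ray), 0 where there is no reading.
- imaging.get_calibration(name): a dict with "vertical_fov" (degrees; the focal length in pixels is half the picture's height over the tangent of half this angle, whatever the lens; pixels are square), "cx", "cy" (the principal point, pixels), "k1" (the pictures are not rectified: a ray, as slopes to the right and down, at radius r is drawn at 1 + k1 r^2 times it, then the intrinsics apply), "origin" and "orientation" of the camera in the world. Camera axes: x right, y down, z forward; pixel columns grow to the right and rows downward; lengths in m; the calibration is good to about 2 mm. A picture is of the moment at which its call begins: read the wrist's pose just before it. get_calibration takes no time and is no camera call; for the wrist camera it gives the pose at the moment of the call.
- arm.hand_in(): hands the job in; it is judged then, once.
The state is a dict: "time_s": time; "q": joint angles; "qvel": joint speeds; "effort": joint torques, N m; "tcp_pos": TCP position; "tcp_rot": TCP orientation; "force": force on the tool from outside, world axes, zero at the start; "wrist_torque": the same for the moment, N m; "grip_width": finger opening in m; "grasp_force": force on a finger pad.
Only numpy, scipy, OpenCV 4.12 (cv2) and the standard library are available. Lean on these libraries where they do the work, as an engineer would, in place of code of your own. Each camera call takes 0.05 s, during which the arm holds its last target. There are 200 camera calls.

## Task

Pack the four loose microscope parts into the grey tray: stand the objective, the eyepiece, the condenser lens and the filter cube upright, each in the well made for it - the cube in the square well, the three round parts in the round wells by size, slimmest in the smallest and widest in the largest. Set them down rather than dropping them, and leave the little glass vial and the plug adapter standing where they are.

Things in the scene. Friction and masses are not known exactly. Their poses are not given: they have to be found in the camera images.
- objective: microscope objective to pack: slim bright steel barrel with a brass band near its upper end, diameter 28 mm, 58 mm tall, straight from 7 to 45 mm above its foot, then tapering to a 14 mm nose with a small dark lens. About 110 g. Stands upright. Origin: centre of its underside, z up.
- eyepiece: microscope eyepiece to pack: black barrel of diameter 36 mm (22 to 50 mm above its foot, with a grey ring of 37 mm that is only to be seen) on a steel tube of diameter 29 mm (0 to 22 mm), lens of 22 mm in the flat top; 50 mm tall. About 90 g. Stands upright. Origin: centre of its underside, z up.
- condenser: condenser lens to pack: squat black drum of diameter 50 mm and 34 mm tall with a steel band near its foot, and on it a 4 mm steel ring of diameter 40 mm round a 28 mm lens; 38 mm tall in all. About 150 g. Stands upright. Origin: centre of its underside, z up.
- filter_cube: filter cube to pack: dark metal block, 34 x 34 mm and 38 mm tall, with a round 24 mm glass window in the top and one in its -x side. About 90 g. Stands upright. Origin: centre of its underside, z up, x and y square to its sides.
- vial: look-alike, to be left alone: glass specimen vial, diameter 24 mm, with a flat bright metal cap of 25 mm; 53 mm tall. Origin: centre of its underside, z up.
- adapter: look-alike, to be left alone: black plastic plug adapter, 38 x 38 x 36 mm, with two brass pins that stand 17 mm up from its top (53 mm in all). Origin: centre of its underside, z up.
- well_small: fixed white plastic round cup of inner diameter 46 mm, the smallest round well, for the objective, in the grey tray. Rim 14 mm above the origin, wall 4 mm, inner floor 4 mm above the origin. Origin: centre of its underside, z up. The wells stand upright, in an order that changes, at the corners of a 92 mm square inside the tray.
- well_medium: fixed white plastic round cup of inner diameter 56 mm, the middle round well, for the eyepiece, in the grey tray. Rim 14 mm above the origin, wall 4 mm, inner floor 4 mm above the origin. Origin: centre of its underside, z up.
- well_large: fixed white plastic round cup of inner diameter 72 mm, the largest round well, for the condenser lens, in the grey tray. Rim 14 mm above the origin, wall 4 mm, inner floor 4 mm above the origin. Origin: centre of its underside, z up. Tray: fixed, 200 x 200 mm, walls 22 mm high, floor under the wells 6 mm above the table.
- well_square: fixed white plastic square pocket of inner width 56 mm, for the filter cube, in the grey tray. Rim 14 mm above the origin, wall 4 mm, inner floor 4 mm above the origin. Origin: centre of its underside, z up; x and y square to its sides and along the tray's sides.
Mind the look-alikes: they are no part of the job. What is shaped like the filter_cube but orange is not meant.

How it is judged:
By the outcome, as a careful person would: the job done as asked, in the order asked, and still so for the second after the job is handed in, with the robot touching nothing.
It also fails if it takes over 112 s, if anything falls off the work surface, if the arm or the gripper's body presses on something with over 40 N, if the wrist force passes 120 N, or if a joint passes its speed limit or range.

## Working session

There is one attempt and no reset: what is moved stays moved. The work goes in short steps, Python scripts to look and compute and a shell command to move; the robot and the scene stay as the last step left them, time stands still between calls to the robot, and variables do not carry over. Pictures are saved under pics/ and viewed, at most 15 in all, crops included, and the job is handed in when it is done.

```bash
mkdir -p pics; ls; cat > h.py <<'E'
import numpy as np,cv2
from rig import observe,imaging,arm
from scipy.spatial.transform import Rotation as R
def K(c):
    f=240/np.tan(np.radians(c["vertical_fov"])/2); return f
def ray(c,u,v):
    f=K(c); d=np.array([(u-c["cx"])/f,(v-c["cy"])/f]); s=d.copy()
    for _ in range(20): s=d/(1+c["k1"]*(s@s))
    return s
def pt(c,u,v,z=None,depth=None):
    s=ray(c,u,v); d=R.from_quat(c["orientation"]).apply([s[0],s[1],1.]); o=np.array(c["origin"])
    return o+d*(depth if depth else (z-o[2])/d[2])
def px(c,P):
    q=R.from_quat(c["orientation"]).inv().apply(np.array(P)-c["origin"]); s=q[:2]/q[2]; s=s*(1+c["k1"]*(s@s))
    return s*K(c)+[c["cx"],c["cy"]]
E
python3 - <<'E'
from h import *
s=observe(); print(s["time_s"],s["tcp_pos"],s["tcp_rot"],s["grip_width"],arm.grasp_offset)
for n in("top","side","wrist"):
    c=imaging.get_calibration(n); print(n,c); p,d=imaging.grab_frame(n); cv2.imwrite(f"pics/{n}0.png",p); np.save(f"{n}0.npy",d); print(d[::120,::160])
E
```

```text
pics
0.0 [0.15416925 0.63059943 0.20984098] [ 1.19577602e-01  9.92824016e-01 -1.28402785e-03 -1.44587378e-04] 0.08519034063999868 0.0187
top {'vertical_fov': 42.092767477291844, 'cx': 313.33351097008983, 'cy': 243.3031370098928, 'k1': 0.061569837840624926, 'origin': array([ 0.31356967, -0.06900911,  1.2607337 ]), 'orientation': array([ 0.70656268, -0.70138265,  0.05960065, -0.072659  ])}
[[2.2303188 2.2181385 2.2051613 2.2024   ]
 [1.3467977 1.3385727 1.3300971 1.3224626]
 [1.2970426 1.2842399 1.2825706 1.2799776]
 [1.2549022 1.2458737 1.2441484 1.2385958]]
side {'vertical_fov': 52.868957859359575, 'cx': 324.53738892096516, 'cy': 239.83220373413135, 'k1': -0.07671520206866435, 'origin': array([ 0.25668287, -0.64642493,  0.66232752]), 'orientation': array([ 0.88513397, -0.22877031,  0.09997283, -0.39269253])}
[[0.95131415 2.3748507  2.7930555  2.6874158 ]
 [1.3874388  1.3750211  1.3657686  2.9225478 ]
 [0.9872207  0.987412   0.9144272  0.9501565 ]
 [0.6979185  0.77557737 0.77327836 0.76874703]]
wrist {'vertical_fov': 70.67031986355298, 'cx': 318.0640280103803, 'cy': 240.9977810098942, 'k1': -0.019627455758615298, 'origin': array([0.08720456, 0.64693189, 0.37282951]), 'orientation': array([0.77907217, 0.61145944, 0.08423362, 0.10985716])}
[[0.3214232  0.32188895 0.32109275 0.3223072 ]
 [0.35183743 0.3524472  0.35250443 0.35085768]
 [0.38846695 0.38771397 0.38660216 0.38567165]
 [0.43138486 0.09349804 0.43181455 0.09299209]]
```

View pics/top0.png

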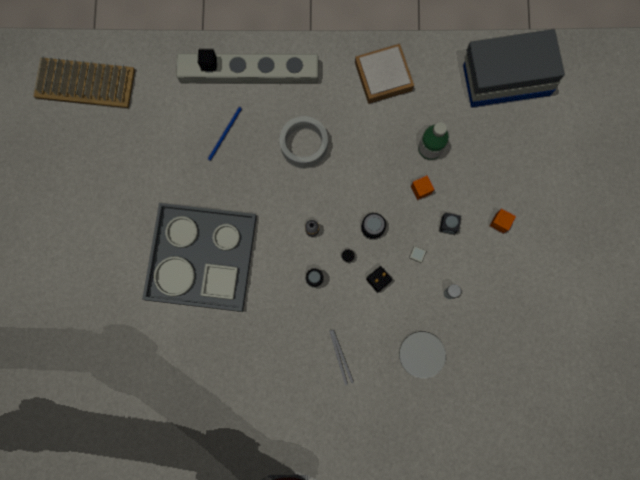

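View pics/side0.png

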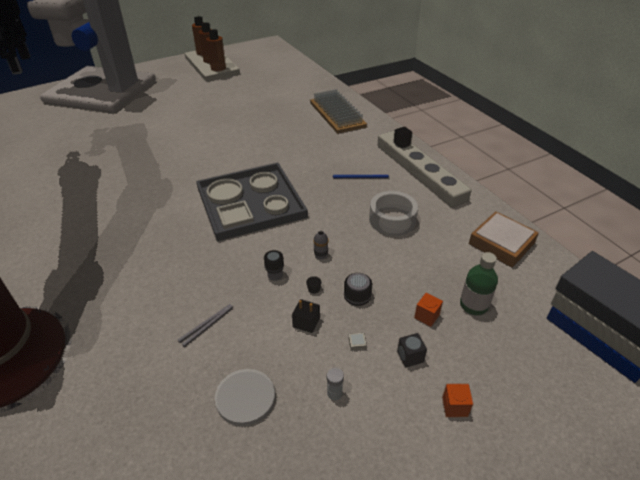

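Top view: objective (312,228), eyepiece (314,277), condenser (374,225), filter cube (450,223). The look-alikes are the adapter with pins (379,279), the vial (454,291), the orange cubes (423,187) and (503,221), and a small black cap (348,256). The wells are at (181,232), (226,237), (174,277) and the square one at (220,281). I'll confirm these in an enlarged crop of both views.

```bash
python3 - <<'E'
from h import *
t=cv2.imread("pics/top0.png");s=cv2.imread("pics/side0.png")
a=cv2.resize(t[205:305,295:475],(720,400),interpolation=3)[:, :]
a=cv2.resize(t[205:305,295:475],None,fx=3,fy=3,interpolation=cv2.INTER_CUBIC)
b=cv2.resize(s[225:405,255:445],None,fx=3,fy=3,interpolation=cv2.INTER_CUBIC)[:, :]
w=cv2.resize(t[200:315,140:260],None,fx=2,fy=2,interpolation=cv2.INTER_CUBIC)
o=np.zeros((560,800,3),np.uint8)
b=cv2.resize(s[225:405,255:445],(443,420)) 
o=np.zeros((600,800,3),np.uint8)
o[:300,:540]=a; o[:230,550:790]=w
b=cv2.resize(s[225:370,250:440],None,fx=2,fy=2,interpolation=cv2.INTER_CUBIC); o[305:595,:380]=b
b=cv2.resize(s[155:245,190:310],None,fx=3,fy=3,interpolation=cv2.INTER_CUBIC); o[305:575,400:760]=b
o=np.clip(o.astype(float)*1.6,0,255).astype(np.uint8)
cv2.imwrite("pics/crop1.png",o)
E
```

```text
(no output)
```

View pics/crop1.png

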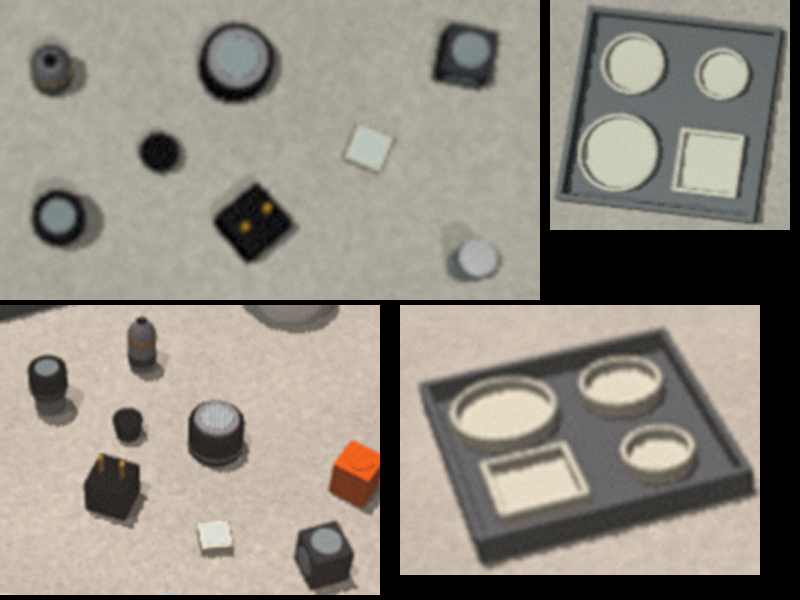

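All four parts are clear: the objective has a brass band, the eyepiece a black barrel on a tube, the condenser is a drum, and the cube at (452,221) is dark with glass windows. The adapter with pins and the vial are excluded. Next I triangulate the top centres and well rims.

```bash
cat >> h.py <<'E'
def tri(c1,p1,c2,p2):
    o1,o2=np.array(c1["origin"]),np.array(c2["origin"]); a=pt(c1,*p1,z=0)-o1;b=pt(c2,*p2,z=0)-o2
    s=np.linalg.lstsq(np.c_[a,-b],o2-o1,rcond=None)[0]; A=o1+s[0]*a;B=o2+s[1]*b
    return (A+B)/2,np.linalg.norm(A-B)
E
python3 - <<'E'
from h import *
ct,cs=[imaging.get_calibration(n) for n in("top","side")]; dt=np.load("top0.npy")
F=dict(obj=((311.5,224.8),(320.5,233),.058),eye=((314.2,276.8),(273,256.5),.05),cond=((373.8,224.2),(358,281.5),.038),cube=((451.8,221.2),(413.4,343),.038),
M=((181.3,231.3),(263.7,181),.02),S=((225.8,236.8),(275.6,203.2),.02),L=((174.8,275.8),(224.6,190.2),.02),Q=((220.3,281.3),(234.5,213.2),.02))
for k,(a,b,z) in F.items():
    P,e=tri(ct,a,cs,b); d=dt[int(round(a[1])),int(round(a[0]))]
    print(k,P.round(4),"gap",round(e,4),"top@z",pt(ct,*a,z=z).round(4)[:2],"side@z",pt(cs,*b,z=z).round(4)[:2],"depth",pt(ct,*a,depth=d).round(4),"reach",np.hypot(*P[:2]).round(3))
s=observe();m=R.from_quat(s["tcp_rot"]).as_matrix();print(m.round(3))
E
```

```text
obj [ 0.5792 -0.0419  0.0585] gap 0.0014 top@z [ 0.5786 -0.0417] side@z [ 0.5802 -0.0415] depth [ 0.5787 -0.0417  0.0579] reach 0.581
eye [ 0.4772 -0.048   0.0498] gap 0.0017 top@z [ 0.4763 -0.0478] side@z [ 0.4779 -0.0482] depth [ 0.477  -0.0477  0.0447] reach 0.48
cond [ 0.586  -0.1664  0.0376] gap 0.0021 top@z [ 0.5849 -0.166 ] side@z [ 0.5869 -0.1669] depth [ 0.5851 -0.1661  0.0371] reach 0.609
cube [ 0.5921 -0.3212  0.0392] gap 0.0015 top@z [ 0.5917 -0.3211] side@z [ 0.5935 -0.3208] depth [ 0.5918 -0.3212  0.0378] reach 0.674
M [0.574  0.2248 0.0155] gap 0.0022 top@z [0.572 0.224] side@z [0.573  0.2187] depth [0.5745 0.2269 0.0078] reach 0.616
S [0.5627 0.1333 0.017 ] gap 0.002 top@z [0.5611 0.1331] side@z [0.5623 0.1297] depth [0.5638 0.1352 0.0068] reach 0.578
L [0.4819 0.2331 0.0172] gap 0.0017 top@z [0.4807 0.2325] side@z [0.4818 0.2292] depth [0.4821 0.235  0.0098] reach 0.535
Q [0.4709 0.1407 0.0202] gap 0.0016 top@z [0.4701 0.1409] side@z [0.4718 0.1409] depth [0.4712 0.1423 0.0116] reach 0.491
[[-0.971  0.237 -0.   ]
 [ 0.237  0.971 -0.002]
 [-0.    -0.002 -1.   ]]
```

```bash
python3 -m pendant '{"dp":[[0,0,0],[0,0,0],[0,0,0],[0,0,0]],"roll":[1,1,1,1]}' 1 && python3 -m pendant '{"dp":[[0,0,0],[0,0,0],[0,0,0],[0,0,0]],"roll":[1,1,1,0.6]}'
python3 -m pendant '{"dp":[[-1,0.63,0],[-1,0.63,0],[-1,0.63,0],[-1,0.63,0],[-1,0.63,0]],"roll":[0,0,0,0,0]}'
python3 - <<'E'
from h import *
s=observe();m=R.from_quat(s["tcp_rot"]).as_matrix();print(m.round(3))
c,p=cv2,cv2.imread("pics/top0.png"); ct=imaging.get_calibration("top")
# cube and adapter outlines
g=p.max(2)
for n,(u,v) in dict(cube=(450,223),cap=(348,256)).items():
    w=g[v-18:v+18,u-18:u+18]; mk=(w<75).astype(np.uint8); k=max(cv2.findContours(mk,0,2)[0],key=cv2.contourArea)
    r=cv2.boxPoints(cv2.minAreaRect(k))+[u-18,v-18]; W=np.array([pt(ct,*q,z=.03)[:2] for q in r]); e=W[1]-W[0]
    print(n,W.round(3).tolist(),np.degrees(np.arctan2(e[1],e[0]))%90)
E
```

```text
time_s: 0.65
tcp_pos: [0.1542, 0.631, 0.2105]
tcp_rot: [0.454, 0.891, -0.001, 0.0]
force: [-0.9, 0.9, 0.0]
grip_width: 0.0852
grasp_force: 0.0
time_s: 1.15
tcp_pos: [0.154, 0.6311, 0.2105]
tcp_rot: [0.707, 0.707, -0.001, 0.0]
force: [0.2, 0.1, 0.6]
grip_width: 0.0854
grasp_force: 0.0
time_s: 1.78
tcp_pos: [0.2339, 0.5057, 0.2107]
tcp_rot: [0.705, 0.709, -0.0, 0.0]
force: [0.3, 0.1, 0.3]
grip_width: 0.0857
grasp_force: 0.0
[[-0.005  1.    -0.   ]
 [ 1.     0.005 -0.001]
 [-0.001 -0.    -1.   ]]
cube [[0.572, -0.294], [0.614, -0.303], [0.606, -0.344], [0.564, -0.335]] 77.53723379095078
cap [[0.535, -0.101], [0.536, -0.131], [0.509, -0.131], [0.509, -0.101]] 0.33786789851113497
```

```bash
for i in 1; do
python3 -m pendant '{"dp":[[-1,0.63,0],[-1,0.63,0],[-1,0.63,0],[-1,0.63,0],[-1,0.63,0]],"roll":[0,0,0,0,0]}' >/dev/null
python3 -m pendant '{"dp":[[-1,0.63,0],[-1,0.63,0],[-1,0.63,0],[-1,0.63,0],[-1,0.63,0]],"roll":[0,0,0,0,0]}' >/dev/null
python3 -m pendant '{"dp":[[-1,0.63,0],[-1,0.63,0],[-1,0.63,0],[-1,0.63,0],[-1,0.63,0]],"roll":[0,0,0,0,0]}'
done
python3 - <<'E'
from h import *
c=imaging.get_calibration("wrist");p,d=imaging.grab_frame("wrist");cv2.imwrite("pics/w1.png",p);np.save("w1.npy",d)
for n,P in dict(obj=(.579,-.0417,.058),eye=(.477,-.048,.05),cond=(.5855,-.1663,.038),S=(.5615,.1325,.02)).items(): print(n,px(c,P).round(0))
E
```

```text
time_s: 3.65
tcp_pos: [0.4718, 0.1321, 0.2108]
tcp_rot: [0.705, 0.709, -0.0, -0.0]
force: [0.1, 1.1, 0.3]
grip_width: 0.0854
grasp_force: 0.0
obj [415. 375.]
eye [322. 375.]
cond [407. 448.]
S [402. 212.]
```

View pics/w1.png

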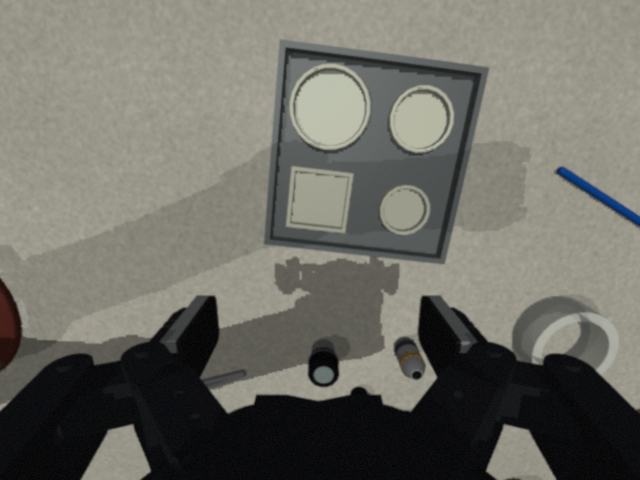

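Wrist view: objective nose (416,376), eyepiece (323,375), well S (404,210), M (421,119), L (329,108), Q (320,201). All are within 2 px of prediction, so I move over the objective.

```bash

python3 - <<'E'
from h import *
c=imaging.get_calibration("wrist")
for n,u in dict(S=(404,210),M=(421,119),L=(329,108),Q=(320,201)).items(): print(n,pt(c,*u,z=.02).round(4))
E
python3 -m pendant '{"dp":[[-1,0.61,0],[-1,0.61,0],[-1,0.61,0],[-1,0.61,0],[-1,0.61,0]],"roll":[0,0,0,0,0]}' >/dev/null
python3 -m pendant '{"dp":[[-1,0.61,0.5],[-0.97,0.61,1],[0,0,1],[0,0,1],[0,0,1]],"roll":[0,0,0,0,0]}'
python3 -m pendant '{"dp":[[0,0,0]],"roll":[0]}'
python3 - <<'E'
from h import *
c=imaging.get_calibration("wrist");p,d=imaging.grab_frame("wrist");cv2.imwrite("pics/w2.png",p)
print(observe()["tcp_pos"]);print(px(c,(.579,-.0417,.058)))
E
```

```text
S [0.5667 0.1282 0.02  ]
M [0.5775 0.2196 0.02  ]
L [0.4863 0.2298 0.02  ]
Q [0.4774 0.138  0.02  ]
time_s: 4.95
tcp_pos: [0.579, -0.0405, 0.0974]
tcp_rot: [0.705, 0.709, -0.0, -0.0]
force: [-0.5, -0.4, -0.0]
grip_width: 0.0852
grasp_force: 0.0
time_s: 5.08
tcp_pos: [0.5774, -0.0402, 0.0965]
tcp_rot: [0.705, 0.709, -0.002, -0.002]
force: [0.7, 0.3, 0.0]
grip_width: 0.0853
grasp_force: 0.0
[ 0.57865643 -0.04058209  0.09796847]
[320.44583112 260.63019379]
```

View pics/w2.png

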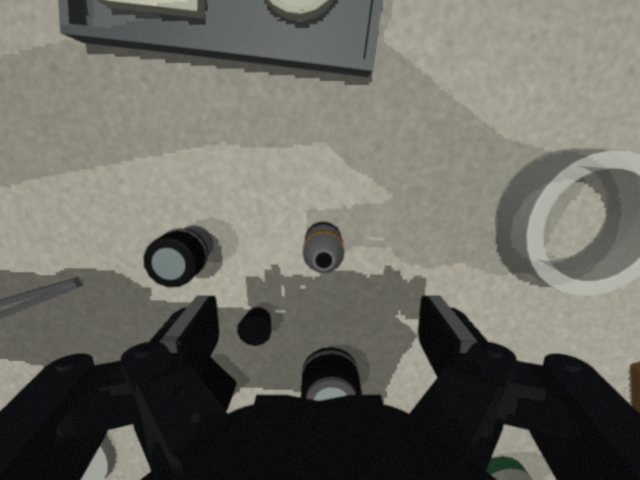

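Objective nose at (323,259), predicted (320,261); about 1 mm off. Descend and grip.

```bash

python3 -m pendant '{"dp":[[0,0,1],[0,0.04,1],[0,0,1],[0,0,0.26],[0,0,0]],"roll":[0,0,0,0,0]}'
python3 -m pendant '{"dp":[[0,0,0],[0,0,0],[0,0,0],[0,0,0],[0,0,0]],"roll":[0,0,0,0,0]}' 0
```

```text
time_s: 5.75
tcp_pos: [0.5809, -0.041, 0.0178]
tcp_rot: [0.705, 0.709, 0.0, 0.001]
force: [0.8, -0.4, -0.0]
grip_width: 0.0855
grasp_force: 0.0
time_s: 6.38
tcp_pos: [0.5808, -0.041, 0.0178]
tcp_rot: [0.705, 0.709, 0.0, 0.0]
force: [-0.7, 0.7, 6.1]
grip_width: 0.0244
grasp_force: 58.8
```

```bash
python3 -m pendant '{"dp":[[0,0,0],[0,0,0]],"roll":[0,0]}' 
python3 - <<'E'
from h import *
p,d=imaging.grab_frame("wrist");q,_=imaging.grab_frame("side")
o=np.zeros((480,800,3),np.uint8);o[:400,:400]=cv2.resize(p[180:430,190:440],(400,400));o[:400,400:]=cv2.resize(q[190:290,270:370],(400,400),interpolation=cv2.INTER_CUBIC)
cv2.imwrite("pics/w3.png",np.clip(o*1.5,0,255).astype(np.uint8))
E
```

```text
time_s: 6.62
tcp_pos: [0.5807, -0.041, 0.0178]
tcp_rot: [0.705, 0.709, 0.0, 0.0]
force: [-1.1, -0.5, 4.9]
grip_width: 0.0247
grasp_force: 58.8
```

View pics/w3.png

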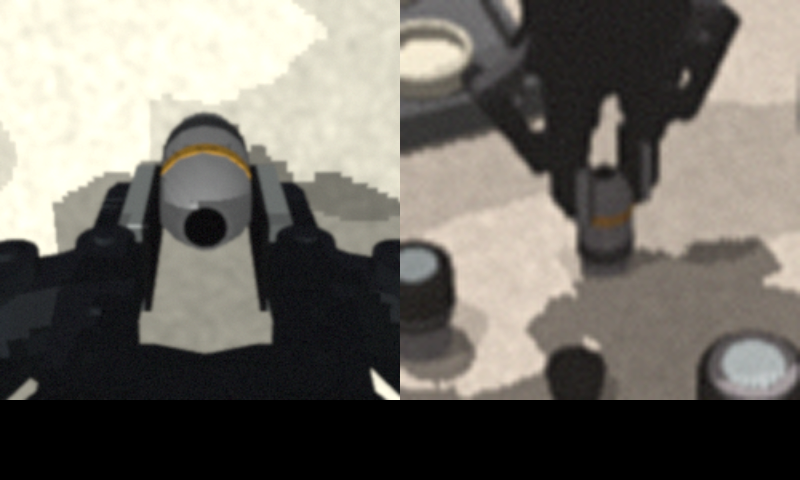

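Upright between the pads, but the width (24.6 mm against 28) suggests the pads ride onto the taper. I regrip 4 mm lower.

```bash
python3 -m pendant '{"dp":[[0,0,0],[0,0,0],[0,0,0.16],[0,0,0]],"roll":[0,0,0,0]}' 0.6
python3 -m pendant '{"dp":[[0,0,0],[0,0,0],[0,0,0],[0,0,0]],"roll":[0,0,0,0]}' 0
```

```text
time_s: 7.22
tcp_pos: [0.5797, -0.0409, 0.0124]
tcp_rot: [0.705, 0.709, -0.0, -0.001]
force: [-0.6, 0.2, 0.1]
grip_width: 0.0509
grasp_force: 0.0
time_s: 7.72
tcp_pos: [0.5804, -0.041, 0.0132]
tcp_rot: [0.705, 0.709, 0.0, 0.0]
force: [0.4, 0.2, 1.7]
grip_width: 0.0252
grasp_force: 58.9
```

```bash
python3 -m pendant '{"dp":[[0,0,-0.5],[0,0,-1],[0,0,-1],[0.5,0,-0.5],[1,-0.1,0]],"roll":[0,0,0,0,0]}'
python3 -m pendant '{"dp":[[1,-0.1,0],[1,-0.1,0],[1,-0.1,0],[1,-0.1,0],[1,-0.1,0]],"roll":[0,0,0,0,0]}'
python3 -m pendant '{"dp":[[0.38,-0.1,0],[0,0,0]],"roll":[0,0]}'
python3 - <<'E'
from h import *
c=imaging.get_calibration("wrist");p,d=imaging.grab_frame("wrist");t=observe()["tcp_pos"];print(t)
for f in (t[2]-.013,0.02): print(px(c,(t[0],t[1],f)))
q,_=imaging.grab_frame("top");s,_=imaging.grab_frame("side")
o=np.zeros((600,800,3),np.uint8);o[:480,:400]=p[:,120:520];o[:400,400:]=cv2.resize(s[140:240,200:300],(400,400),interpolation=cv2.INTER_CUBIC)
cv2.imwrite("pics/w4.png",np.clip(o*1.4,0,255).astype(np.uint8))
E
```

```text
time_s: 8.35
tcp_pos: [0.5783, -0.0036, 0.0894]
tcp_rot: [0.706, 0.708, 0.001, 0.001]
force: [-0.6, 0.4, -0.7]
grip_width: 0.025
grasp_force: 59.1
time_s: 8.98
tcp_pos: [0.5635, 0.1237, 0.0877]
tcp_rot: [0.705, 0.709, -0.0, -0.001]
force: [-0.7, 1.0, -1.7]
grip_width: 0.0254
grasp_force: 59.1
time_s: 9.22
tcp_pos: [0.5612, 0.1318, 0.0878]
tcp_rot: [0.705, 0.709, -0.0, -0.0]
force: [0.1, -0.3, -1.1]
grip_width: 0.0251
grasp_force: 59.1
[0.56165946 0.13039979 0.0879471 ]
[318.22245516 275.72640587]
[318.23398169 246.94140677]
```

View pics/w4.png

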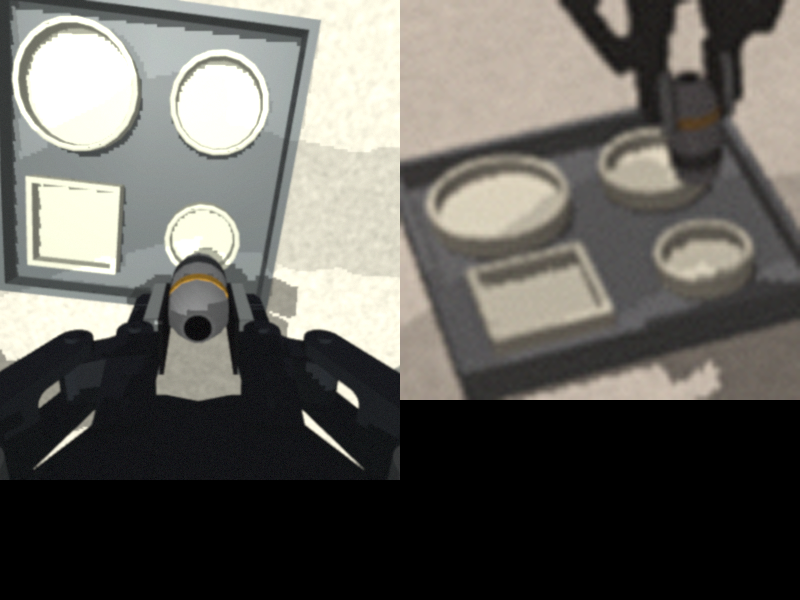

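Objective is held upright. The small well's rim centre is at about (323,238) wrist, and the rim points of the others are M (339,103), L (196,84), Q (193,225). I compute from those.

```bash
python3 - <<'E'
from h import *
c=imaging.get_calibration("wrist")
W={n:pt(c,*u,z=.02)[:2] for n,u in dict(S=(322.5,238),M=(339,103),L=(196,84),Q=(193,225)).items()}
print({k:v.round(4) for k,v in W.items()}, np.mean(list(W.values()),0), observe()["tcp_pos"])
E
```

```text
{'S': array([0.5656, 0.1343]), 'M': array([0.5756, 0.2236]), 'L': array([0.4854, 0.2348]), 'Q': array([0.4746, 0.1436])} [0.52530022 0.1840685 ] [0.56207761 0.12925395 0.08810875]
```

```bash
python3 -m pendant '{"dp":[[0.14,0.08,0.58],[0,0,1],[0,0,0.6],[0,0,0.36],[0,0,0]],"roll":[0,0,0,0,0]}'
python3 -m pendant '{"dp":[[0,0,0]],"roll":[0]}'
```

```text
time_s: 10.0
tcp_pos: [0.5641, 0.1341, 0.0242]
tcp_rot: [0.706, 0.709, -0.0, 0.0]
force: [0.1, -0.3, -0.3]
grip_width: 0.0254
grasp_force: 59.1
time_s: 10.12
tcp_pos: [0.5643, 0.1344, 0.0248]
tcp_rot: [0.706, 0.709, 0.0, 0.0]
force: [-0.4, 0.1, -0.2]
grip_width: 0.0249
grasp_force: 59.1
```

```bash
python3 -m pendant '{"dp":[[0,0,0.04],[0,0,0]],"roll":[0,0]}' | grep -E "pos|force"
python3 -m pendant '{"dp":[[0,0,0.03],[0,0,0]],"roll":[0,0]}'| grep -E "pos|force"
```

```text
tcp_pos: [0.5639, 0.1346, 0.0236]
force: [0.5, -0.7, -1.1]
grasp_force: 59.1
tcp_pos: [0.5641, 0.1345, 0.0232]
force: [-0.8, -0.6, 3.0]
grasp_force: 59.4
```

Contact (3 N). I release gently, check and retreat.

```bash
python3 -m pendant '{"dp":[[0,0,0],[0,0,0],[0,0,0]],"roll":[0,0,0]}' 0.55
python3 -m pendant '{"dp":[[0,0,-0.5],[0,0,-1],[0,0,-1],[0,0,-1],[-0.3,0,-0.2]],"roll":[0,0,0,0,0]}' 1
python3 - <<'E'
from h import *
c=imaging.get_calibration("wrist");p,d=imaging.grab_frame("wrist");s,_=imaging.grab_frame("side")
print(observe()["tcp_pos"],px(c,(.564,.134,.068)))
o=np.zeros((480,800,3),np.uint8);o[:480,:400]=p[:,120:520];o[:400,400:]=cv2.resize(s[140:240,200:300],(400,400),interpolation=cv2.INTER_CUBIC)
cv2.imwrite("pics/w5.png",np.clip(o*1.2,0,255).astype(np.uint8))
E
```

```text
time_s: 11.0
tcp_pos: [0.5639, 0.1345, 0.0226]
tcp_rot: [0.705, 0.709, -0.0, 0.0]
force: [-0.3, -0.6, 0.4]
grip_width: 0.047
grasp_force: 0.0
time_s: 11.62
tcp_pos: [0.5653, 0.1276, 0.1176]
tcp_rot: [0.705, 0.709, 0.002, 0.001]
force: [-1.2, -0.6, 0.2]
grip_width: 0.0855
grasp_force: 0.0
[0.56421103 0.12536884 0.11597675] [315.26259005 243.68940646]
```

View pics/w5.png

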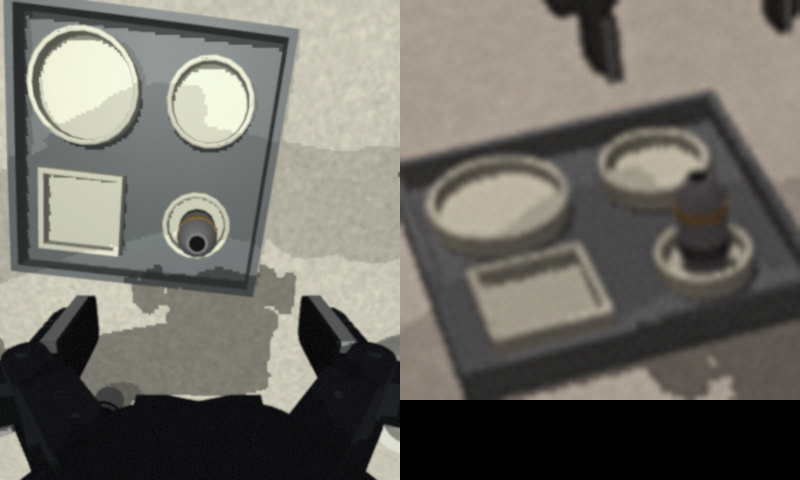

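Objective stands upright and centred in the small well (197,243 in the crop). Next is the eyepiece.

```bash
python3 -m pendant '{"dp":[[-1,-0.5,0],[-1,-0.5,0],[-1,-0.5,0],[-1,-0.5,0],[-1,-0.5,0]],"roll":[0,0,0,0,0]}' >/dev/null
python3 -m pendant '{"dp":[[-1,-0.5,0],[-0.93,-0.5,0],[0,0,0],[0,0,0]],"roll":[0,0,0,0]}' |grep pos
python3 - <<'E'
from h import *
c=imaging.get_calibration("wrist");p,d=imaging.grab_frame("wrist");print(observe()["tcp_pos"])
u=px(c,(.477,-.048,.05));print(u)
x,y=u.astype(int);w=p[y-30:y+30,x-40:x+40]
h=cv2.HoughCircles(cv2.medianBlur(cv2.cvtColor(w,6),3),cv2.HOUGH_GRADIENT,1,20,param1=80,param2=12,minRadius=8,maxRadius=35)
for q in h[0][:3]: print(q, pt(c,q[0]+x-40,q[1]+y-30,z=.05))
E
```

```text
tcp_pos: [0.4773, -0.0457, 0.1147]
[ 0.47755157 -0.04540125  0.11480994]
[317.11278863 249.37152234]
[42.5 29.5 15.2] [ 0.47867742 -0.0473496   0.05      ]
```

```bash
python3 -m pendant '{"dp":[[-0.08,0,1],[0,0,1],[0,0,1],[0,0,0.95],[0,0,0]],"roll":[0,0,0,0,0]}' |grep -E "pos|force"
python3 -m pendant '{"dp":[[0,0,0],[0,0,0],[0,0,0],[0,0,0],[0,0,0]],"roll":[0,0,0,0,0]}' 0 |grep -E "pos|force|width"
python3 -m pendant '{"dp":[[0,0,-0.5],[0,0,-1],[0,0,-1],[0,0,-0.5],[0.5,0.3,0]],"roll":[0,0,0,0,0]}'|grep -E "pos|force|width"
```

```text
tcp_pos: [0.4764, -0.0473, 0.015]
force: [-0.2, 0.4, 0.0]
grasp_force: 0.0
tcp_pos: [0.4781, -0.0486, 0.0177]
force: [-0.0, -0.1, 5.4]
grip_width: 0.0334
grasp_force: 59.1
tcp_pos: [0.485, -0.0367, 0.0925]
force: [0.3, 0.2, -1.3]
grip_width: 0.0334
grasp_force: 60.0
```

```bash
python3 -m pendant '{"dp":[[0.95,0.33,-0.5],[0.95,0.33,-0.5],[0.95,0.33,-0.2],[0.95,0.33,0],[0.95,0.33,0]],"roll":[0,0,0,0,0]}' >/dev/null
python3 -m pendant '{"dp":[[0.95,0.33,0],[0.95,0.33,0],[0.95,0.33,0],[0.95,0.33,0],[0.95,0.33,0]],"roll":[0,0,0,0,0]}' >/dev/null
python3 -m pendant '{"dp":[[0.9,0.3,0],[0,0,0],[0,0,0]],"roll":[0,0,0]}'
python3 - <<'E'
from h import *
c=imaging.get_calibration("wrist");p,d=imaging.grab_frame("wrist");t=observe()["tcp_pos"];print(t,px(c,(.575,.2235,.02)),px(c,(t[0],t[1],.02)))
s,_=imaging.grab_frame("side")
o=np.zeros((480,800,3),np.uint8);o[:480,:400]=p[:,120:520];o[:400,400:]=cv2.resize(s[110:240,200:330],(400,400),interpolation=cv2.INTER_CUBIC)
cv2.imwrite("pics/w6.png",np.clip(o*1.2,0,255).astype(np.uint8))
E
```

```text
time_s: 16.4
tcp_pos: [0.5727, 0.2233, 0.1206]
tcp_rot: [0.706, 0.709, -0.001, -0.0]
force: [-0.7, -0.0, -1.0]
grip_width: 0.0331
grasp_force: 60.0
[0.57291336 0.22271029 0.12094701] [320.77439605 232.85085353] [318.17516173 233.79102822]
```

View pics/w6.png

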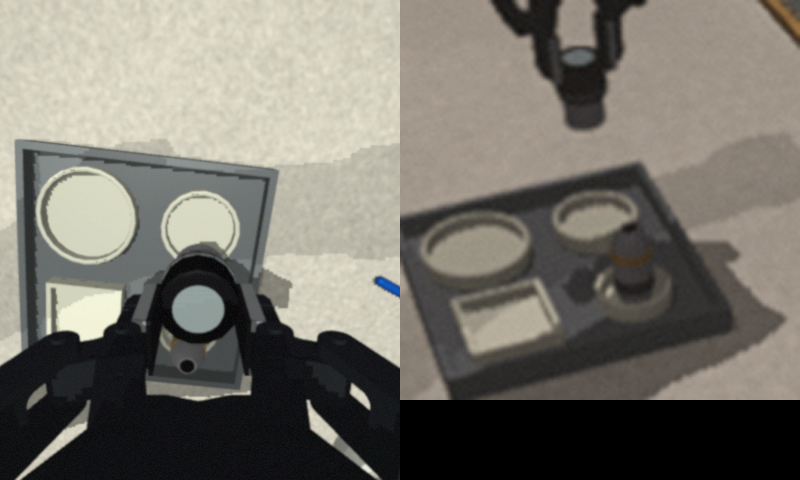

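```bash
python3 -m pendant '{"dp":[[0.12,0.08,1],[0,0,1],[0,0,1],[0,0,0.6],[0,0,0]],"roll":[0,0,0,0,0]}'|grep -E "pos|force"
python3 -m pendant '{"dp":[[0,0,0.06],[0,0,0]],"roll":[0,0]}' | grep -E "pos|force"
python3 -m pendant '{"dp":[[0,0,0.04],[0,0,0]],"roll":[0,0]}' | grep -E "pos|force"
```

```text
tcp_pos: [0.5747, 0.2264, 0.0307]
force: [0.2, 0.2, -0.5]
grasp_force: 60.0
tcp_pos: [0.5762, 0.2275, 0.031]
force: [0.1, 0.4, -0.2]
grasp_force: 60.0
tcp_pos: [0.5755, 0.2274, 0.0293]
force: [-0.5, -0.1, -0.9]
grasp_force: 60.0
```

```bash
python3 -m pendant '{"dp":[[0,0,0.05],[0,0,0]],"roll":[0,0]}'|grep -E "pos|force"
python3 -m pendant '{"dp":[[0,0,0.04],[0,0,0]],"roll":[0,0]}' | grep -E "pos|force"
```

```text
tcp_pos: [0.5756, 0.2273, 0.0278]
force: [0.6, 0.6, -0.7]
grasp_force: 60.1
tcp_pos: [0.5756, 0.2274, 0.0277]
force: [-1.6, -0.5, 3.5]
grasp_force: 60.7
```

```bash
python3 -m pendant '{"dp":[[0,0,0],[0,0,0],[0,0,0]],"roll":[0,0,0]}' 0.65 | grep -E "pos|force"
python3 -m pendant '{"dp":[[0,0,-0.5],[0,0,-1],[0,0,-1],[0,0,-1],[-0.5,0,-0.7]],"roll":[0,0,0,0,0]}' 1 | grep -E "pos|force"
python3 - <<'E'
from h import *
c=imaging.get_calibration("wrist");p,d=imaging.grab_frame("wrist");cv2.imwrite("pics/w7.png",p[:360,120:520])
print(px(c,(.5755,.2274,.06)))
E
```

```text
tcp_pos: [0.5754, 0.2273, 0.0265]
force: [-0.9, -0.2, 0.3]
grasp_force: 0.0
tcp_pos: [0.5759, 0.2159, 0.1336]
force: [0.7, 0.3, -0.3]
grasp_force: 0.0
[316.90852887 227.38481273]
```

View pics/w7.png

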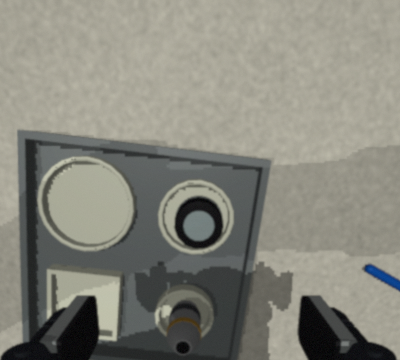

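Eyepiece upright in the middle well at (199,222). Now the condenser.

```bash
python3 -m pendant '{"dp":[[-1,0.03,0],[-1,0.03,0],[-1,0.03,0],[-1,0.03,0],[-1,0.03,0]],"roll":[0,0,0,0,0]}' >/dev/null
python3 -m pendant '{"dp":[[-1,0.03,0],[-1,0.03,0],[-1,0.03,0],[-1,0.03,0],[-1,0.03,0]],"roll":[0,0,0,0,0]}' >/dev/null
python3 -m pendant '{"dp":[[-1,0.03,0],[-1,0.03,0],[-1,0.03,0],[-1,0.03,0],[-1,0,0.5]],"roll":[0,0,0,0,0]}' >/dev/null
python3 -m pendant '{"dp":[[-0.28,0,1],[0,0,0.3],[0,0,0]],"roll":[0,0,0]}' |grep pos
python3 - <<'E'
from h import *
c=imaging.get_calibration("wrist");p,d=imaging.grab_frame("wrist");print(observe()["tcp_pos"])
u=px(c,(.5855,-.1663,.038));print(u)
x,y=u.astype(int);w=p[y-45:y+45,x-60:x+60]; cv2.imwrite("pics/w8.png",cv2.resize(w,None,fx=3,fy=3))
h=cv2.HoughCircles(cv2.medianBlur(cv2.cvtColor(w,6),3),cv2.HOUGH_GRADIENT,1,20,param1=80,param2=12,minRadius=15,maxRadius=60)
for q in h[0][:3]: print(q, pt(c,q[0]+x-60,q[1]+y-45,z=.038))
# cube in same picture / top view: refined yaw from side+top
E
```

```text
tcp_pos: [0.5873, -0.1666, 0.0863]
[ 0.58798173 -0.16658185  0.08702166]
[314.9131389  253.11362004]
[65.5 43.5 30.2] [ 0.58850028 -0.16517679  0.038     ]
[48.5 31.5 41.6] [ 0.57744124 -0.1570714   0.038     ]
[72.5 21.5 21.3] [ 0.59291804 -0.15032924  0.038     ]
```

```bash
python3 -m pendant '{"dp":[[0.04,0,1],[0,0,1],[0,0,0.8],[0,0,0.4],[0,0,0]],"roll":[0,0,0,0,0]}' |grep -E "pos|force"
python3 -m pendant '{"dp":[[0,0,0],[0,0,0],[0,0,0],[0,0,0]],"roll":[0,0,0,0]}' 0 |grep -E "pos|force|width"
python3 -m pendant '{"dp":[[0,0,-0.4],[0,0,-0.6],[0,0,0]],"roll":[0,0,0]}'|grep -E "pos|force|width"
```

```text
tcp_pos: [0.588, -0.1658, 0.0069]
force: [-0.7, -1.2, 0.2]
grasp_force: 0.0
tcp_pos: [0.5884, -0.1664, 0.0084]
force: [-1.0, 0.9, 5.8]
grip_width: 0.046
grasp_force: 60.4
tcp_pos: [0.589, -0.1667, 0.0336]
force: [0.5, 0.0, -0.7]
grip_width: 0.0457
grasp_force: 61.5
```

```bash
python3 -m pendant '{"dp":[[0.5,-0.1,-1],[1,-0.26,-1],[1,-0.26,-1],[1,-0.26,-0.5],[1,-0.26,0]],"roll":[0,0,0,0,0]}' >/dev/null
python3 -m pendant '{"dp":[[1,-0.26,0],[1,-0.26,0],[1,-0.26,0],[1,-0.26,0],[1,-0.26,0]],"roll":[0,0,0,0,0]}' >/dev/null
python3 -m pendant '{"dp":[[1,-0.27,0],[1,-0.27,0],[1,-0.27,0],[1,-0.27,0],[1,-0.27,0]],"roll":[0,0,0,0,0]}' >/dev/null
python3 -m pendant '{"dp":[[1,-0.27,0],[0.4,-0.2,0],[0,0,0]],"roll":[0,0,0]}'
python3 - <<'E'
from h import *
c=imaging.get_calibration("wrist");p,d=imaging.grab_frame("wrist");t=observe()["tcp_pos"];print(t,px(c,(.4845,.234,.02)),px(c,(t[0],t[1],.02)))
s,_=imaging.grab_frame("side")
o=np.zeros((480,800,3),np.uint8);o[:480,:400]=p[:,120:520];o[:400,400:]=cv2.resize(s[100:240,180:320],(400,400),interpolation=cv2.INTER_CUBIC)
cv2.imwrite("pics/w9.png",np.clip(o*1.2,0,255).astype(np.uint8))
E
```

```text
time_s: 25.22
tcp_pos: [0.4789, 0.2311, 0.1191]
tcp_rot: [0.705, 0.709, -0.0, -0.0]
force: [0.0, -0.3, -0.5]
grip_width: 0.0458
grasp_force: 61.7
[0.47946301 0.22992627 0.1192296 ] [324.71425677 230.23709273] [318.37054809 235.1390237 ]
```

View pics/w9.png

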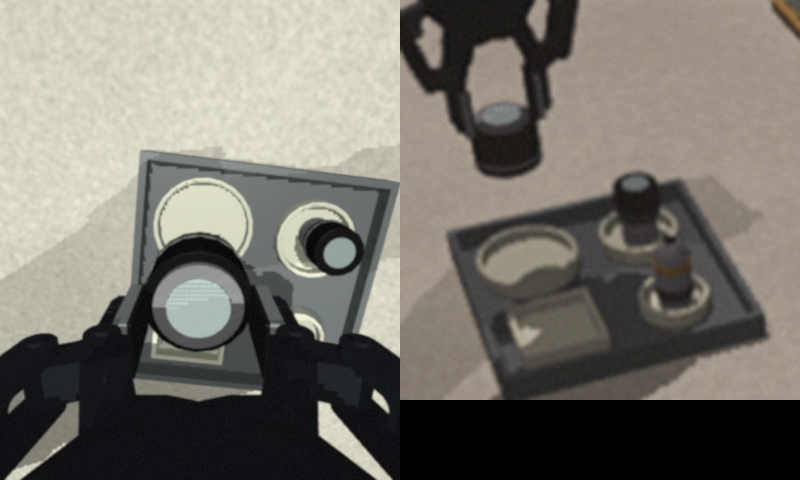

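```bash
python3 -m pendant '{"dp":[[0.2,0.2,1],[0,0,1],[0,0,1],[0,0,0.85],[0,0,0]],"roll":[0,0,0,0,0]}'|grep -E "pos|force"
python3 -m pendant '{"dp":[[0,0,0.05],[0,0,0]],"roll":[0,0]}' | grep -E "pos|force"
python3 -m pendant '{"dp":[[0,0,0.04],[0,0,0]],"roll":[0,0]}' | grep -E "pos|force"
```

```text
tcp_pos: [0.4839, 0.2338, 0.0218]
force: [0.5, 0.9, -2.1]
grasp_force: 61.7
tcp_pos: [0.4852, 0.2358, 0.0227]
force: [0.1, 0.3, -0.7]
grasp_force: 61.7
tcp_pos: [0.4845, 0.236, 0.0211]
force: [0.6, 0.9, -2.2]
grasp_force: 61.7
```

```bash
python3 -m pendant '{"dp":[[0,0,0.05],[0,0,0]],"roll":[0,0]}'|grep -E "pos|force"
python3 -m pendant '{"dp":[[0,0,0.04],[0,0,0]],"roll":[0,0]}' | grep -E "pos|force"
```

```text
tcp_pos: [0.4843, 0.2359, 0.0194]
force: [-0.2, -0.2, -0.7]
grasp_force: 61.7
tcp_pos: [0.4844, 0.2359, 0.0185]
force: [0.4, 0.8, -0.4]
grasp_force: 61.9
```

```bash
python3 -m pendant '{"dp":[[0,0,0.03],[0,0,0]],"roll":[0,0]}'|grep -E "pos|force"
```

```text
tcp_pos: [0.4845, 0.2359, 0.0185]
force: [-1.8, -0.3, 5.3]
grasp_force: 62.8
```

```bash
python3 -m pendant '{"dp":[[0,0,0],[0,0,0],[0,0,0]],"roll":[0,0,0]}' 0.8 | grep -E "pos|force|width"
python3 -m pendant '{"dp":[[0,0,-0.5],[0,0,-1],[0,0,-1],[0,0,-1],[-0.5,0,-1]],"roll":[0,0,0,0,0]}' 1 | grep -E "pos|force"
python3 - <<'E'
from h import *
p,d=imaging.grab_frame("wrist");cv2.imwrite("pics/w10.png",p[:360,120:520])
E
```

```text
tcp_pos: [0.4844, 0.2359, 0.0176]
force: [-1.2, 0.2, -0.0]
grip_width: 0.0681
grasp_force: 0.0
tcp_pos: [0.4844, 0.2245, 0.1318]
force: [0.3, 0.2, -0.2]
grasp_force: 0.0
```

View pics/w10.png

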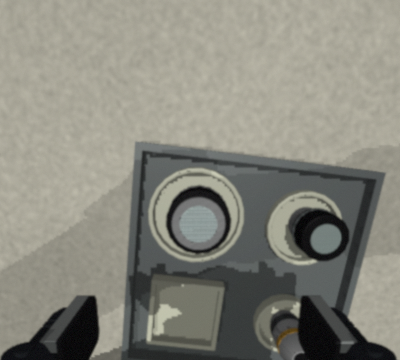

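Condenser upright in the large well (199,222). On to the cube.

```bash
python3 -m pendant '{"dp":[[-1,0.2,0],[-1,0.2,0],[-1,0.2,0],[-1,0.2,0],[-1,0.2,0]],"roll":[0,0,0,0,0]}' >/dev/null
python3 -m pendant '{"dp":[[-1,0.2,0],[-1,0.2,0],[-1,0.2,0],[-1,0.2,0],[-1,0.2,0]],"roll":[0,0,0,0,0]}' >/dev/null
python3 -m pendant '{"dp":[[-1,0.2,0],[-1,0.2,0],[-1,0.2,0],[-1,0.2,0],[-1,0.2,0]],"roll":[0,0,0,0,0]}' >/dev/null
python3 -m pendant '{"dp":[[-1,0.2,0],[-1,0.2,0],[-1,0.2,0],[-1,0.2,0],[-1,0.2,0]],"roll":[0,0,0,0,0]}' >/dev/null
python3 -m pendant '{"dp":[[-1,0.2,0],[-0.5,0.1,0],[0,0,0]],"roll":[0,0,0]}'
python3 - <<'E'
from h import *
c=imaging.get_calibration("wrist");p,d=imaging.grab_frame("wrist");t=observe()["tcp_pos"];u=px(c,(.592,-.321,.038));print(t,u)
x,y=u.astype(int);w=p[y-60:y+60,x-80:x+80];cv2.imwrite("pics/w11.png",np.clip(cv2.resize(w,None,fx=5,fy=5,interpolation=cv2.INTER_CUBIC)*1.5,0,255).astype(np.uint8)); print(x-80,y-60)
E
```

```text
time_s: 31.12
tcp_pos: [0.594, -0.3143, 0.1302]
tcp_rot: [0.706, 0.708, -0.0, -0.0]
force: [-0.2, 0.3, -0.0]
grip_width: 0.0851
grasp_force: 0.0
[ 0.59429557 -0.31295412  0.13013268] [315.03685885 244.15852052]
235 184
```

View pics/w11.png

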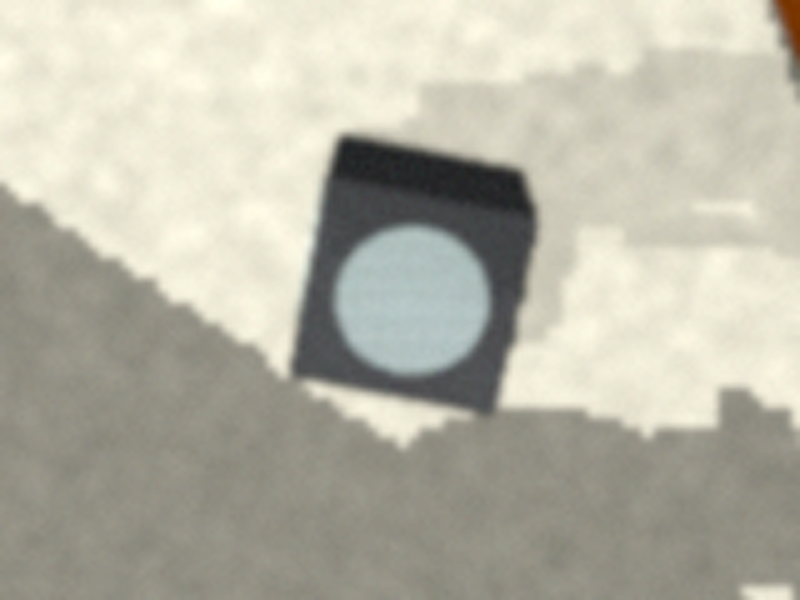

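```bash
python3 - <<'E'
from h import *
c=imaging.get_calibration("wrist")
W=[pt(c,235+a/5,184+b/5,z=.038)[:2] for a,b in ((330,177),(535,218),(494,412),(292,376),(412,300))]
for i in range(4):
    e=W[(i+1)%4]-W[i]; print(np.linalg.norm(e).round(4),((np.degrees(np.arctan2(e[1],e[0]))+45)%90-45).round(1))
print(np.mean(W[:4],0),W[4],observe()["tcp_pos"],R.from_quat(observe()["tcp_rot"]).as_matrix()[:,1])
E
```

```text
0.0323 -11.3
0.0325 -10.3
0.0328 -10.5
0.033 -11.1
[ 0.59429034 -0.31888046] [ 0.59417375 -0.31929987] [ 0.59429557 -0.31295412  0.13013268] [ 9.99989561e-01  4.54795057e-03 -4.40163529e-04]
```

```bash
python3 -m pendant '{"dp":[[-0.24,0,0.5],[0,0,0.5],[0,0,0.5],[0,0,0],[0,0,0]],"roll":[0,1,0.1,0,0]}'
python3 -m pendant '{"dp":[[0,0,0.8],[0,0,1],[0,0,1],[0,0,0.5],[0,0,0]],"roll":[0,0,0,0,0]}'
```

```text
time_s: 31.8
tcp_pos: [0.5947, -0.3196, 0.0929]
tcp_rot: [0.77, 0.638, 0.0, 0.0]
force: [-0.2, -0.5, -0.2]
grip_width: 0.0856
grasp_force: 0.0
time_s: 32.42
tcp_pos: [0.5937, -0.3192, 0.0089]
tcp_rot: [0.77, 0.638, -0.0, -0.001]
force: [0.0, 0.3, 0.6]
grip_width: 0.0854
grasp_force: 0.0
```

```bash
python3 -m pendant '{"dp":[[0,0,0],[0,0,0],[0,0,0],[0,0,0],[0,0,0]],"roll":[0,0,0,0,0]}' 0 |grep -E "pos|force|width"
python3 -m pendant '{"dp":[[0,0,-0.4],[0,0,-1],[0,0,-1],[0,0,-1],[0,0,-1]],"roll":[0,0,0,-0.45,0]}'
python3 -m pendant '{"dp":[[0.5,-0.19,0],[1,-0.38,0],[1,-0.38,0],[1,-0.38,0],[1,-0.38,0]],"roll":[0,0,0,0,0]}' >/dev/null
python3 -m pendant '{"dp":[[1,-0.38,0],[1,-0.38,0],[1,-0.38,0],[1,-0.38,0],[1,-0.38,0]],"roll":[0,0,0,0,0]}' >/dev/null
python3 -m pendant '{"dp":[[1,-0.38,0],[1,-0.38,0],[1,-0.38,0],[1,-0.38,0],[1,-0.38,0]],"roll":[0,0,0,0,0]}' >/dev/null
python3 -m pendant '{"dp":[[1,-0.38,0],[1,-0.38,0],[1,-0.38,0],[0.36,-0.1,0],[0,0,0]],"roll":[0,0,0,0,0]}'
python3 - <<'E'
from h import *
c=imaging.get_calibration("wrist");p,d=imaging.grab_frame("wrist");t=observe()["tcp_pos"];print(t,px(c,(.474,.143,.02)),px(c,(t[0],t[1],.02)))
s,_=imaging.grab_frame("side")
o=np.zeros((480,800,3),np.uint8);o[:480,:400]=p[:,120:520];o[:400,400:]=cv2.resize(s[100:240,180:320],(400,400),interpolation=cv2.INTER_CUBIC)
cv2.imwrite("pics/w12.png",np.clip(o*1.2,0,255).astype(np.uint8))
E
```

```text
tcp_pos: [0.5951, -0.3202, 0.0115]
force: [-0.8, 0.6, 5.7]
grip_width: 0.0318
grasp_force: 60.2
time_s: 33.67
tcp_pos: [0.594, -0.3193, 0.1208]
tcp_rot: [0.744, 0.668, -0.0, -0.001]
force: [-0.2, 0.0, -0.5]
grip_width: 0.0317
grasp_force: 59.6
time_s: 36.17
tcp_pos: [0.4744, 0.1429, 0.1197]
tcp_rot: [0.744, 0.668, -0.001, -0.0]
force: [-0.9, -1.0, -1.2]
grip_width: 0.0317
grasp_force: 59.6
[0.47487319 0.14181084 0.11991199] [317.15202695 233.47508453] [318.39467688 234.78742241]
```

View pics/w12.png

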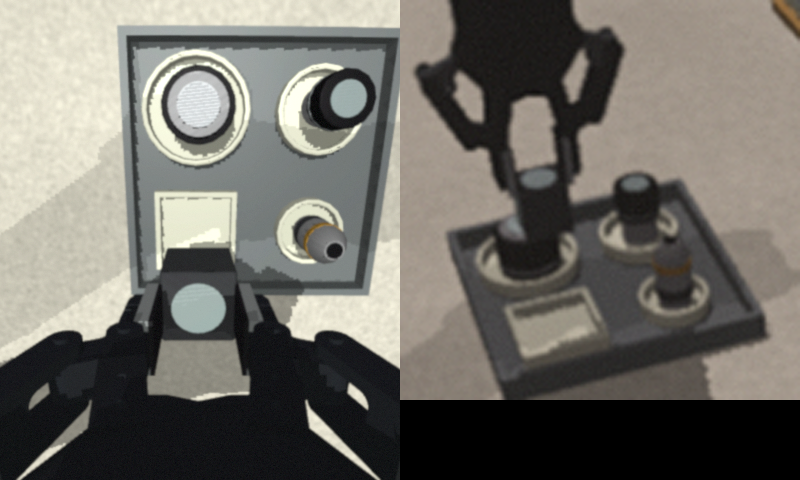

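```bash
python3 -m pendant '{"dp":[[0.1,-0.08,1],[0,0,1],[0,0,1],[0,0,0.8],[0,0,0]],"roll":[0,0,0,0,0]}'|grep -E "pos|force"
python3 -m pendant '{"dp":[[0,0,0.04],[0,0,0]],"roll":[0,0]}' | grep -E "pos|force"
python3 -m pendant '{"dp":[[0,0,0.04],[0,0,0]],"roll":[0,0]}' | grep -E "pos|force"
```

```text
tcp_pos: [0.4729, 0.1435, 0.0242]
force: [0.4, -0.6, -1.1]
grasp_force: 59.6
tcp_pos: [0.4742, 0.1451, 0.0251]
force: [0.3, -0.5, -0.8]
grasp_force: 59.6
tcp_pos: [0.4736, 0.1454, 0.0235]
force: [-1.1, -0.1, 0.2]
grasp_force: 59.6
```

```bash
python3 -m pendant '{"dp":[[0,0,0.04],[0,0,0]],"roll":[0,0]}'|grep -E "pos|force"
python3 -m pendant '{"dp":[[0,0,0.03],[0,0,0]],"roll":[0,0]}' | grep -E "pos|force"
```

```text
tcp_pos: [0.4734, 0.1453, 0.0222]
force: [-0.4, -0.4, -0.1]
grasp_force: 59.6
tcp_pos: [0.4735, 0.1453, 0.0215]
force: [-0.7, 0.4, -1.2]
grasp_force: 59.7
```

```bash
python3 -m pendant '{"dp":[[0,0,0.03],[0,0,0]],"roll":[0,0]}'|grep -E "pos|force"
```

```text
tcp_pos: [0.4735, 0.1453, 0.0214]
force: [-0.7, 0.7, 5.4]
grasp_force: 60.3
```

Contact. Release, retreat clear, and check the final state.

```bash
python3 -m pendant '{"dp":[[0,0,0],[0,0,0],[0,0,0]],"roll":[0,0,0]}' 0.65 | grep -E "pos|force|width"
python3 -m pendant '{"dp":[[0,0,-0.5],[0,0,-1],[0,0,-1],[0,0,-1],[-0.5,0,-1]],"roll":[0,0,0,0,0]}' 1 >/dev/null
python3 -m pendant '{"dp":[[-1,0,-0.5],[-1,0,0],[-1,0,0],[0,0,0],[0,0,0]],"roll":[0,0,0,0,0]}'
python3 - <<'E'
from h import *
p,d=imaging.grab_frame("wrist");s,_=imaging.grab_frame("side")
o=np.zeros((600,800,3),np.uint8);o[:360,:400]=p[:360,120:520];o[:360,400:]=cv2.resize(s[150:240,190:290],(400,360),interpolation=cv2.INTER_CUBIC)
o[360:,:400]=s[220:460:1,150:550]
cv2.imwrite("pics/w13.png",np.clip(o*1.2,0,255).astype(np.uint8))
E
```

```text
tcp_pos: [0.4735, 0.1453, 0.0206]
force: [0.3, -0.1, -0.1]
grip_width: 0.0558
grasp_force: 0.0
time_s: 39.78
tcp_pos: [0.4638, 0.0584, 0.1457]
tcp_rot: [0.745, 0.668, -0.0, -0.0]
force: [0.3, 0.2, -0.1]
grip_width: 0.0857
grasp_force: 0.0
```

View pics/w13.png

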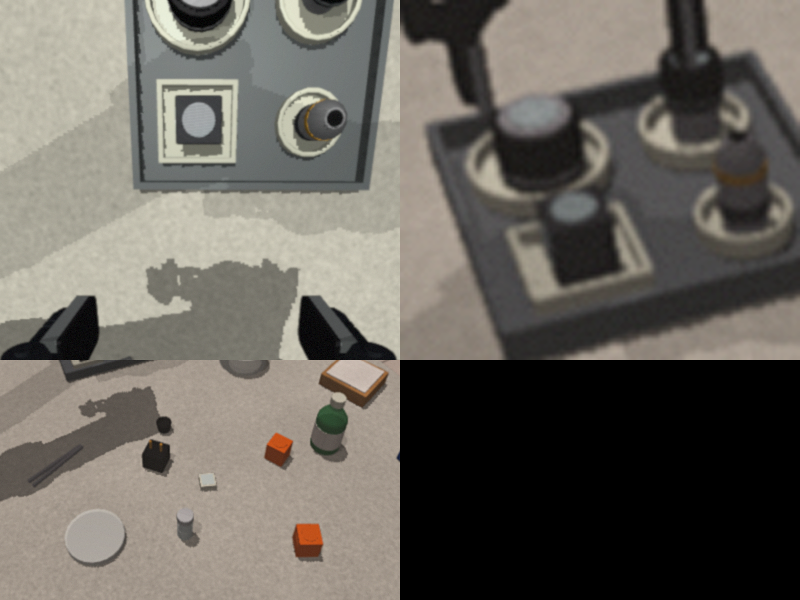

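All four parts stand upright in their wells: the cube at (199,120), the objective at (313,122), and the condenser and eyepiece behind them. The vial and adapter are undisturbed and the gripper is clear.

```bash
python3 -c "from rig import arm; print(arm.hand_in())"
```

```text
the job is handed in; nothing more can be done
None
```

I set the objective, eyepiece, condenser lens and filter cube upright in their wells, left the vial and the plug adapter untouched, and handed in the job at about 40 s on the robot clock.

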